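Slide the tall bottle back into its parking rail

ROBOT

A 6-joint arm with a two-finger parallel gripper is mounted at the origin on the work surface. World frame = base frame: x ahead of the robot, y to its left, z up, the work surface at z = 0. Lengths are in m, angles in degrees, forces in N, time in s.
With the tool pointing down it reaches from about 0.425 to 0.95 m from the base axis. Payload 3.5 kg.
Tool frame: the origin (TCP) lies on the centre line of the jaws, within the pads' length; the fingertips stand 8 mm ahead of it and the grasp point (between the pads) lies 11 mm behind it (ctrl.nose_length is the z of the fingertips in the tool frame, in m); z points along the fingers, y is the direction in which the jaws open and shut (so a half turn about z gives the same grasp; the last joint's range is limited). The gripper opens to 85 mm and grips with 20 to 120 N. Pads are 22 mm wide; open, the fingers measure 114 mm over their backs; the gripper's body (76 mm by 85 mm) begins 54 mm behind the grasp point. The pads swing forward as they close: fully open they stand 13 mm farther back than shut.
Start: joints at [63.77, 16.404, 90.338, -0, 73.258, -8.594], TCP at [0.204, 0.643, 0.239] pointing down, gripper open.
Joint ranges: [-158.93, 158.93], [-51.34, 127.21], [12.03, 142.37], [-87.48, 267.48], [13.55, 161.25], [-162.69, 162.69]. Speed limits (degrees/s): [159.86, 159.86, 180, 180, 180, 180].

INTERFACE

Orientations are given as a 3x3 rotation matrix whose columns are the frame's x, y, z axes.
In Python, from cell import ctrl, eyes gives the robot as it stands. The module is installed in compiled form; this text tells all that it offers.
- The arm moves only by the shell command python3 -m jog 'ROWS' [FORCE]. ROWS is a JSON object of lists of equal length, an entry for each row: "claw": the finger opening in cm, from 0 to 8.54; "xyz": the shift along the tool's x, y, z in cm, a list of three; "rotation": the turn, a rotation vector about the tool's x, y, z in degrees, a list of three. In form: {"claw": [claw, ...], "xyz": [[dx, dy, dz], ...], "rotation": [[rx, ry, rz], ...]}. A call has exactly 10 rows; each row shifts and turns the commanded pose from where the row before left it, along the tool's axes as they then stand; what a row does not reach is not made up. A row lasts 1/12 s, in which the tool goes at most 41.7 mm and 7.16 degrees, less where a joint would pass 70% of its speed; a pose out of reach is approached as far as the arm can. A call is refused whole if a number of a shift passes 4.17 or a number of a turn 7.16, either way. A call with a gripper value outside its range is refused whole. The fingers move at their own pace and stop on an object; FORCE is the grip in N (left out, the last holds). Time passes only in rows, so rows that do not move let the fingers close, or fill a call up. It gives the time, the measured TCP pose, the force and the opening at its end, in the units of the state.
- ctrl.observe(): the state, without advancing time (a new reading comes with each control period).
- eyes.get_image(name): name is "scene" or "top" or "wrist"; returns a dict with "frame" (400x640x3 uint8, red, green, blue), "fx", "fy", "cx", "cy" (pixels), "rvec" (rotation vector, rad) and "tvec" (3), from world to camera coordinates, as OpenCV has them. Camera axes: x right, y down, z forward; pixel columns grow to the right and rows downward; lengths in m; the calibration is good to about 2 mm. The wrist camera is an equidistant fisheye: a pixel r from the principal point sees the ray r / f radians off the axis. A picture is of the moment at which its call begins. There is no depth.
- ctrl.hand_in(): hands the job in, once; it reports no verdict.
The state is a dict: "t": time; "qpos": joint angles; "dq": joint speeds; "joint_torque": joint torques, N m; "ee_pos": TCP position; "tcp_rot": TCP orientation; "contact_force": force on the tool from outside, world axes, zero at the start; "moment": the same for the moment, N m; "opening": opening from 0.0 (shut) to 1.0 (fully open).
Only numpy, scipy, OpenCV 4.12 (cv2) and the standard library are available. Lean on these libraries where they do the work, as an engineer would, in place of code of your own. Each camera call takes 0.05 s, during which the arm holds its last target. There are 200 camera calls.

TASK

Push the taller of the two frosted bottles across the dressing table, with the fingers low on its body so that it slides upright, into the U-shaped aluminium rail through its open side, until it stands against the back of the rail or within a few millimetres of it. Only push it, gently: do not grip, lift or tip it, and leave everything else on the table where it is. Finish clear of it.

Things in the scene. Friction and masses are not known exactly. Their poses are not given: they have to be found in the camera images.
- tall_bottle: the taller frosted glass bottle, loose, 180 mm tall overall, about 0.3 kg: round body of 54 mm diameter with straight sides up to 115 mm, a shoulder to a 22 mm neck, and an aluminium cap of 30 mm diameter on top. Origin at the centre of its underside, z up. It slides on the table with a friction coefficient of about 0.5 to 0.7, so a push higher than about 35 mm above the table may start to tip it.
- short_bottle: a shorter frosted bottle of the same kind, loose, 105 mm tall, body 54 mm in diameter with straight sides up to 48 mm; to be left alone. It stands 13 to 25 cm from the tall one; which of the two is nearer the robot varies. Origin at the centre of its underside.
- bay: the parking rail: a U of brushed aluminium fixed to the table, rails 20 mm high and 6 mm thick, with a cork inlay flush with the table inside it. Origin on the table at the point where the centre of the tall bottle stands when it touches the back rail midway between the sides. The U is open towards its own +y (roughly the robot's left). Inner face of the back rail at y = -27 mm, inner faces of the side rails at x = -42 and +42 mm, the side rails end at y = +30 mm (the mouth).
- atomizer: matte black atomizer, loose, 36 mm in diameter, 115 mm tall, beyond the bottles; to be left alone. Origin at the centre of its underside. To its right, at the far side of the table, stands the acrylic organiser (fixed, 190 mm in diameter, 217 mm tall, chrome knob on top), at least 25 mm clear of the rail.
- polish: small square nail varnish bottle, loose, 30 mm wide, 72 mm tall, on the robot's side of the rail; to be left alone. Origin at the centre of its underside.
- dish: white ceramic dish, loose, 80 mm across, 28 mm tall, in the hexagonal tray (fixed, 250 mm across corners, rim 16 mm high) to the robot's right of the rail; to be left alone. Origin at the centre of its underside.
- vial1: ribbed glass vial, loose, 26 mm in diameter, 76 mm tall, in the tray; to be left alone. Origin at the centre of its underside.
- vial2: the other such vial in the tray; to be left alone. Origin at the centre of its underside.
There are look-alikes about, which are no part of the job. Several things have the shape of the bay; the one meant has the colours described above.

How it is judged:
By the outcome, as a careful person would: the job done as asked, in the order asked, and still so for the second after the job is handed in, with the robot touching nothing.
It also fails if it takes over 72 s, if anything falls off the work surface, if the arm or the gripper's body presses on something with over 40 N, if the wrist force passes 120 N, or if a joint passes its speed limit or range.

## Working session

There is one attempt and no reset: what is moved stays moved. The work goes in short steps, Python scripts to look and compute and a shell command to move; the robot and the scene stay as the last step left them, time stands still between calls to the robot, and variables do not carry over. Pictures are saved under pics/ and viewed, about 8 in all and at most 12, crops included, and the job is handed in when it is done.

```bash
mkdir -p pics; cat > h.py <<'E'
import numpy as np, cv2
from cell import ctrl, eyes
def snap(name,fn):
    d=eyes.get_image(name); cv2.imwrite('pics/'+fn,d['frame'][:,:,::-1]); np.save('pics/'+name+'.npy',d,allow_pickle=True); return d
def load(name): return np.load('pics/'+name+'.npy',allow_pickle=True).item()
def K(d): return np.array([[d['fx'],0,d['cx']],[0,d['fy'],d['cy']],[0,0,1]])
def onplane(d,uv,z):
    R=cv2.Rodrigues(np.array(d['rvec'],float))[0]; t=np.array(d['tvec'],float)
    c=-R.T@t; r=R.T@np.linalg.inv(K(d))@np.array([uv[0],uv[1],1.]); return c+r*(z-c[2])/r[2]
def proj(d,P): return cv2.projectPoints(np.array(P,float).reshape(-1,3),np.array(d['rvec'],float),np.array(d['tvec'],float),K(d),None)[0].reshape(-1,2)
E
python3 - <<'E'
from h import *
for n in('scene','top'):
    d=snap(n,n+'0.png'); R=cv2.Rodrigues(np.array(d['rvec'],float))[0]; print(n,d['fx'],-R.T@np.array(d['tvec']))
s=ctrl.observe(); print(s['t'],s['ee_pos'],s['tcp_rot'],ctrl.nose_length)
E
```

```text
scene 369.55693907295006 [ 1.00524482 -0.48590761  0.57580596]
top 429.35906299862523 [ 0.35204996 -0.09064724  1.10551486]
0.1 [0.20419104 0.64276522 0.23805628] [[-9.53015883e-01  3.02918861e-01 -9.43082558e-04]
 [ 3.02920171e-01  9.53013951e-01 -1.94403168e-03]
 [ 3.09886971e-04 -2.13837180e-03 -9.99997666e-01]] 0.008
```

View pics/scene0.png

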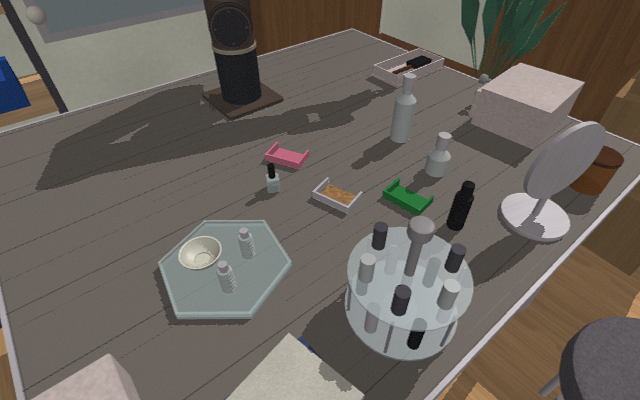

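View pics/top0.png

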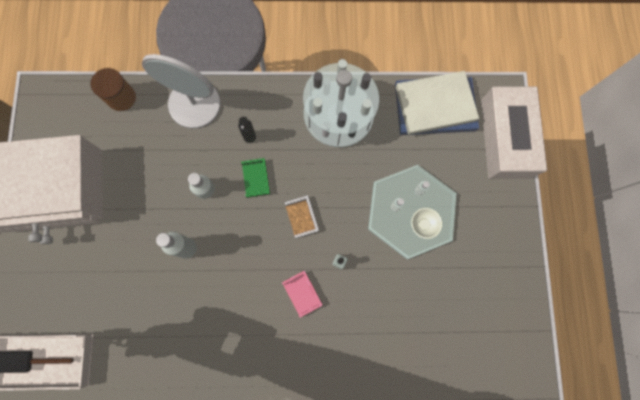

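```bash
python3 - <<'E'
from h import *
t=load('top');s=load('scene')
a=cv2.resize(t['frame'][150:270,150:350],None,fx=4,fy=4,interpolation=cv2.INTER_CUBIC)
b=cv2.resize(s['frame'][65:235,250:480],None,fx=3.2,fy=3.2,interpolation=cv2.INTER_CUBIC)
cv2.imwrite('pics/c_top.png',a[:,:,::-1]);cv2.imwrite('pics/c_sc.png',b[:,:,::-1])
E
```

```text
(no output)
```

View pics/c_top.png

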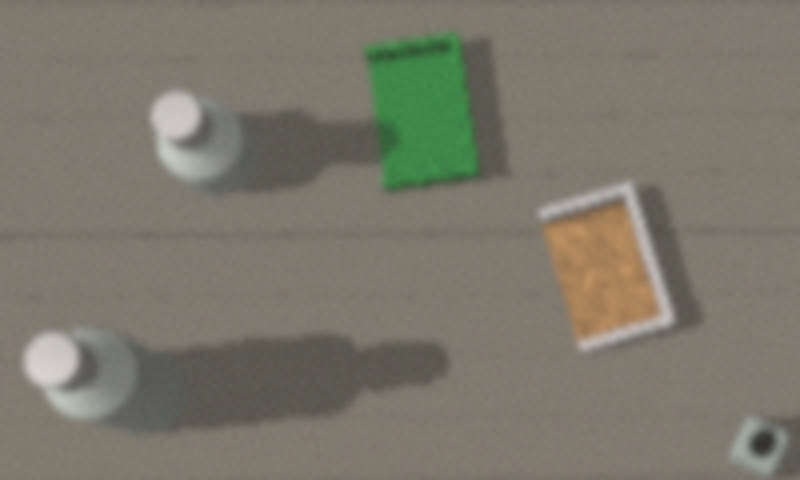

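View pics/c_sc.png

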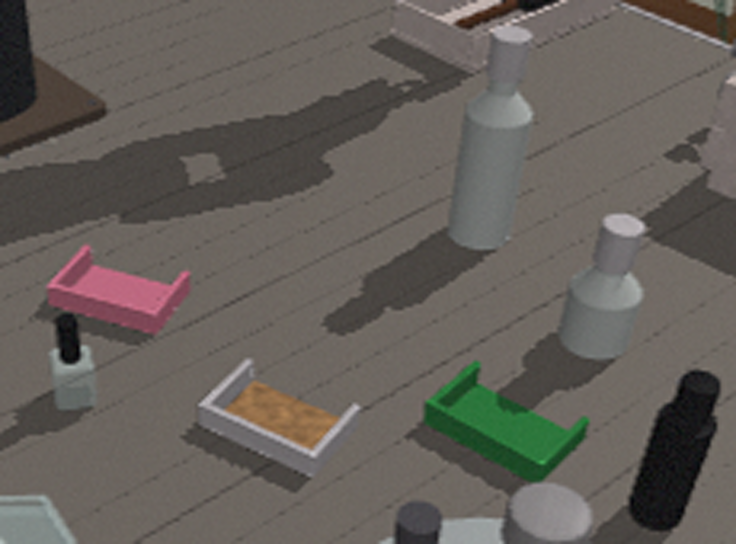

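```bash
python3 - <<'E'
from h import *
t=load('top');s=load('scene')
T=lambda u,v:(150+u/4,150+v/4)
S=lambda u,v:(250+u/3.2,65+v/3.2)
for n,uv,z in[('tall',(53,360),.18),('tallshoulder~',(90,374),.1),('short',(177,117),.105),('mf',(540,212),.02),('bf',(632,183),.02),('bn',(672,322),.02),('mn',(582,348),.02)]: print(n,onplane(t,T(*uv),z))
print('polish',onplane(t,(341,262),.072),'atom',onplane(t,(243,122),.115))
for n,uv,z in[('tall',(513,37),.18),('short',(623,226),.105),('mf',(357,407),.02),('bf',(312,462),.02),('bn',(203,407),.02),('mn',(250,364),.02)]: print('S',n,onplane(s,S(*uv),z))
E
```

```text
tall [0.46708085 0.22222121 0.18      ]
tallshoulder~ [0.46861356 0.22744199 0.1       ]
short [0.62156582 0.18248798 0.105     ]
mf [ 0.57969581 -0.02933516  0.02      ]
bf [ 0.59841167 -0.08875235  0.02      ]
bn [ 0.50736047 -0.11356589  0.02      ]
mn [ 0.49125273 -0.05620622  0.02      ]
polish [ 0.42320765 -0.16670249  0.072     ] atom [0.76227993 0.06804959 0.115     ]
S tall [0.47631944 0.21879774 0.18      ]
S short [0.62770515 0.182011   0.105     ]
S mf [ 0.58392012 -0.02860609  0.02      ]
S bf [ 0.60485609 -0.08979671  0.02      ]
S bn [ 0.51600215 -0.11257375  0.02      ]
S mn [ 0.50075901 -0.05706468  0.02      ]
```

```bash
cat >> h.py <<'E'
from scipy.spatial.transform import Rotation as Ro
AZ=np.radians(-74.8)
P=np.array([np.cos(AZ),np.sin(AZ),0]); Y=np.array([-P[1],P[0],0])
def Rt(th):
    z=P*np.sin(np.radians(th))+np.array([0,0,-np.cos(np.radians(th))]); return np.c_[np.cross(Y,z),Y,z]
def todo(pos,th):
    s=ctrl.observe(); R=np.array(s['tcp_rot']); d=np.array(pos)-s['ee_pos']
    print('t',s['t'],'pos',np.round(s['ee_pos'],4),'q',np.round(s['qpos'],1),'F',np.round(s['contact_force'],1))
    print('shift tool cm',np.round(R.T@d*100,2),'rotvec tool',np.round(np.degrees(Ro.from_matrix(R.T@Rt(th)).as_rotvec()),2))
E
python3 - <<'E'
from h import *
t=load('top');s=load('scene')
for n,uv in[('boxtop',(82,138)),('boxtop2',(85,215)),('knob',(45,240)),('tray',(85,340)),('tray2',(84,388))]:
    print(n,*[np.round(onplane(t,uv,z)[:2],3) for z in(0,.05,.1,.15)])
for n,uv in[('box near corner top',(544,142-22)),('box left top',(475,95)),('box left bottom',(472,115))]:
    print(n,*[np.round(onplane(s,uv,z)[:2],3) for z in(0,.05,.1,.15)])
todo([.45,.32,.2],0)
E
```

```text
boxtop [0.766 0.514] [0.747 0.487] [0.728 0.459] [0.71  0.432]
boxtop2 [0.556 0.487] [0.547 0.461] [0.538 0.435] [0.529 0.409]
knob [0.492 0.581] [0.486 0.551] [0.48  0.521] [0.473 0.49 ]
tray [0.246 0.459] [0.251 0.434] [0.255 0.409] [0.26  0.384]
tray2 [0.135 0.451] [0.145 0.426] [0.155 0.402] [0.165 0.377]
box near corner top [0.677 0.629] [0.705 0.532] [0.734 0.435] [0.762 0.338]
box left top [0.458 0.601] [0.505 0.507] [0.553 0.412] [0.6   0.318]
box left bottom [0.526 0.486] [0.568 0.402] [0.609 0.317] [0.651 0.233]
t 0.1 pos [0.2042 0.6428 0.2381] q [63.8 16.5 90.4 -0.  73.3 -8.6] F [ 0.3 -0.4 -0.1]
shift tool cm [-33.2  -23.31   3.85] rotvec tool [-1.200e-01  4.000e-02  5.717e+01]
```

```bash
python3 -m jog '{"claw":[3.6,3.6,3.6,3.6,3.6,3.6,3.6,3.6,3.6,3.6],"xyz":[[-2,-1.4,0],[-3.3,-2.3,0],[-3.3,-2.3,0],[-3.3,-2.3,0],[-3.3,-2.3,0],[-3.3,-2.3,0],[-3.3,-2.3,0],[-3.3,-2.3,0],[-3.3,-2.3,0],[-2,-1.4,0]],"rotation":[[0,0,0],[0,0,0],[0,0,0],[0,0,0],[0,0,0],[0,0,0],[0,0,0],[0,0,0],[0,0,0],[0,0,0]]}'
python3 -m jog '{"claw":[3.6,3.6,3.6,3.6,3.6,3.6,3.6,3.6,3.6,3.6],"xyz":[[0,0,0],[0,0,0],[0,0,0],[0,0,0],[0,0,0],[0,0,0],[0,0,0],[0,0,0],[0,0,0],[0,0,0]],"rotation":[[0,0,6.4],[0,0,6.4],[0,0,6.4],[0,0,6.4],[0,0,6.4],[0,0,6.4],[0,0,6.4],[0,0,6.4],[0,0,6.0],[0,0,0]]}'
python3 -m jog '{"claw":[3.6,3.6,3.6,3.6,3.6,3.6,3.6,3.6,3.6,3.6],"xyz":[[0,0,0],[0,0,0],[0,0,0],[0,0,0],[0,0,0],[0,0,0],[0,0,0],[0,0,0],[0,0,0],[0,0,0]],"rotation":[[0,-5,0],[0,-5,0],[0,-5,0],[0,-5,0],[0,-5,0],[0,-5,0],[0,-5,0],[0,-5,0],[0,-5,0],[0,0,0]]}'
python3 -c "
from h import *
todo([.450,.30,.12],45);print(ctrl.observe()['opening'])"
```

```text
t: 0.93
ee_pos: [0.4315, 0.3461, 0.2389]
tcp_rot: [[-0.952, 0.305, -0.0], [0.305, 0.952, -0.001], [-0.0, -0.001, -1.0]]
contact_force: [0.3, -0.5, -0.2]
opening: 0.42
t: 1.77
ee_pos: [0.4296, 0.349, 0.2387]
tcp_rot: [[-0.26, 0.966, -0.001], [0.966, 0.26, -0.001], [-0.0, -0.001, -1.0]]
contact_force: [-0.6, -0.6, -0.2]
opening: 0.423
t: 2.6
ee_pos: [0.4286, 0.3498, 0.2362]
tcp_rot: [[-0.192, 0.964, 0.184], [0.678, 0.265, -0.685], [-0.709, -0.007, -0.705]]
contact_force: [-1.0, -0.3, -0.6]
opening: 0.421
t 2.6 pos [0.4286 0.3498 0.2362] q [ 44.2  16.2  98.6 -38.3  91.   37.1] F [-1.  -0.3 -0.6]
shift tool cm [ 4.46  0.83 11.99] rotvec tool [-0.14  0.19  0.42]
0.4213303359451615
```

```bash
python3 -m jog '{"claw":[3.6,3.6,3.6,3.6,3.6,3.6,3.6,3.6,3.6,3.6],"xyz":[[0.5,0.1,1.3],[0.5,0.1,1.3],[0.5,0.1,1.3],[0.5,0.1,1.3],[0.5,0.1,1.3],[0.5,0.1,1.3],[0.5,0.1,1.3],[0.5,0.1,1.3],[0.5,0,1.3],[0,0,0.3]],"rotation":[[0,0,0],[0,0,0],[0,0,0],[0,0,0],[0,0,0],[0,0,0],[0,0,0],[0,0,0],[0,0,0],[0,0,0]]}'
python3 - <<'E'
from h import *
todo([.452,.293,.03],45)
s=snap('scene','s1.png');t=snap('top','t1.png')
a=cv2.resize(t['frame'][150:300,110:350],None,fx=3.3,fy=3.3,interpolation=cv2.INTER_CUBIC)
cv2.imwrite('pics/t1c.png',a[:,:,::-1])
a=cv2.resize(s['frame'][40:220,280:520],None,fx=3.3,fy=3.3,interpolation=cv2.INTER_CUBIC)
cv2.imwrite('pics/s1c.png',a[:,:,::-1])
E
```

```text
t: 3.43
ee_pos: [0.4505, 0.2983, 0.1195]
tcp_rot: [[-0.187, 0.965, 0.181], [0.681, 0.261, -0.685], [-0.708, -0.005, -0.706]]
contact_force: [-0.5, -1.3, -0.7]
opening: 0.425
t 3.4333 pos [0.4505 0.2983 0.1195] q [ 39.3  21.8 105.4 -41.1  78.9  41.9] F [-0.5 -1.3 -0.7]
shift tool cm [5.95 0.05 6.71] rotvec tool [-0.25  0.08  0.12]
```

View pics/s1c.png

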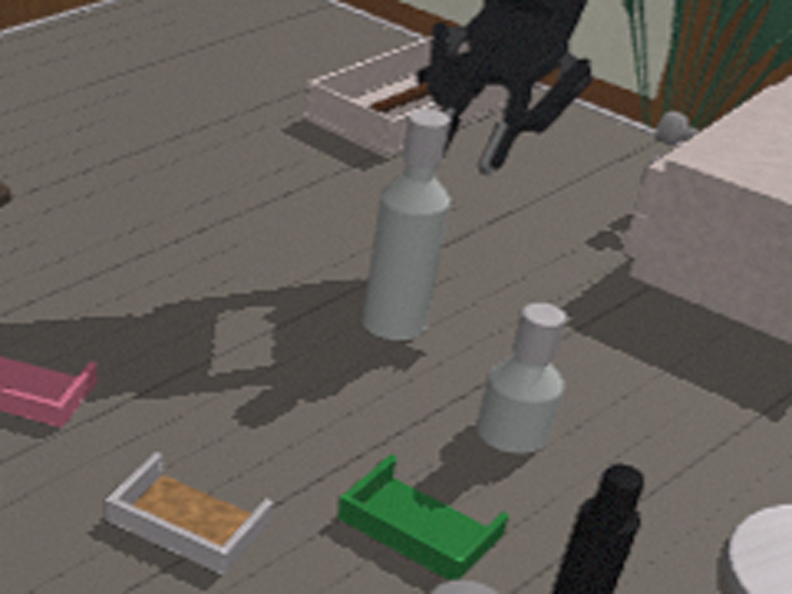

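```bash
python3 -m jog '{"claw":[3.6,3.6,3.6,3.6,3.6,3.6,3.6,3.6,3.6,3.6],"xyz":[[0.8,0,0.85],[0.8,0,0.85],[0.8,0,0.85],[0.8,0,0.85],[0.8,0,0.85],[0.8,0,0.85],[0.8,0,0.85],[0.6,0,0.75],[0.4,0,0.5],[0.2,0,0.3]],"rotation":[[0,0,0],[0,0,0],[0,0,0],[0,0,0],[0,0,0],[0,0,0],[0,0,0],[0,0,0],[0,0,0],[0,0,0]]}'
python3 - <<'E'
from h import *
b=np.array([.472,.2205,0])
todo(list((b-P*.034)[:2])+[.018],45)
s=snap('scene','s2.png');t=snap('top','t2.png')
def draw(d,b,o,a):
    f=d['frame'][:,:,::-1].copy(); th=np.linspace(0,6.28,60); pl=[]
    for r,z in((.027,0),(.027,.115),(.015,.18)): pl.append(np.c_[b[0]+r*np.cos(th),b[1]+r*np.sin(th),0*th+z])
    y=-P;x=Y
    U=[(-.042,.03),(-.042,-.027),(.042,-.027),(.042,.03)]; pl.append(np.array([o+x*u+y*v+[0,0,.02] for u,v in U]))
    f=cv2.resize(f,None,fx=3,fy=3,interpolation=cv2.INTER_CUBIC)
    for q in pl: cv2.polylines(f,[np.round(proj(d,q)*3+1).astype(int)],False,(0,0,255),1)
    return f
o=np.array([.5475,-.0705,0])
A=draw(t,b,o,0)[490:740,420:1000]; B=draw(s,b,o,0)[200:540,900:1480]
cv2.imwrite('pics/ov.png',np.vstack([A,B]))
E
```

```text
t: 4.37
ee_pos: [0.4524, 0.2948, 0.0202]
tcp_rot: [[-0.186, 0.965, 0.184], [0.682, 0.262, -0.683], [-0.708, -0.002, -0.707]]
contact_force: [0.4, 0.1, -0.3]
opening: 0.419
t 4.3667 pos [0.4524 0.2948 0.0202] q [ 39.   30.9 105.6 -43.   71.6  48.4] F [ 0.4  0.1 -0.3]
shift tool cm [-2.87 -0.06  3.19] rotvec tool [-0.09  0.04  0.04]
```

View pics/ov.png

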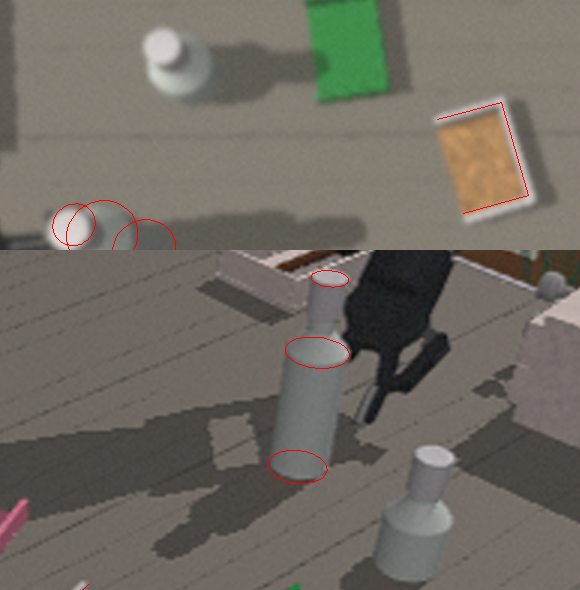

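```bash
python3 -m jog '{"claw":[3.6,3.6,3.6,3.6,3.6,3.6,3.6,3.6,3.6,3.6],"xyz":[[-0.2,0,0.23],[-0.2,0,0.23],[-0.25,0,0.28],[-0.25,0,0.28],[-0.25,0,0.25],[-0.25,0,0.25],[-0.25,0,0.25],[-0.25,0,0.25],[-0.2,0,0.2],[-0.2,0,0.2]],"rotation":[[0,0,0],[0,0,0],[0,0,0],[0,0,0],[0,0,0],[0,0,0],[0,0,0],[0,0,0],[0,0,0],[0,0,0]]}'
python3 -m jog '{"claw":[3.6,3.6,3.6,3.6,3.6,3.6,3.6,3.6,3.6,3.6],"xyz":[[-0.2,0,0.2],[-0.2,0,0.2],[-0.2,0,0.2],[-0.2,0,0.2],[-0.2,0,0.2],[-0.2,0,0.2],[-0.2,0,0.2],[-0.2,0,0.2],[-0.2,0,0.2],[-0.2,0,0.2]],"rotation":[[0,0,0],[0,0,0],[0,0,0],[0,0,0],[0,0,0],[0,0,0],[0,0,0],[0,0,0],[0,0,0],[0,0,0]]}'
python3 - <<'E'
from h import *
todo([.5386,-.0377,.018],45)
s=snap('scene','s3.png');t=snap('top','t3.png')
A=cv2.resize(t['frame'][140:300,110:350],None,fx=2.4,fy=2.4,interpolation=cv2.INTER_CUBIC)
B=cv2.resize(s['frame'][55:160,340:500],None,fx=3.6,fy=3.6,interpolation=cv2.INTER_CUBIC)
cv2.imwrite('pics/p3.png',B[:,:,::-1])
E
```

```text
t: 5.3
ee_pos: [0.4616, 0.2627, 0.0207]
tcp_rot: [[-0.185, 0.965, 0.185], [0.682, 0.261, -0.683], [-0.707, -0.0, -0.707]]
contact_force: [-0.9, 0.1, -0.0]
opening: 0.42
t: 6.13
ee_pos: [0.4692, 0.2356, 0.0207]
tcp_rot: [[-0.185, 0.965, 0.185], [0.683, 0.262, -0.682], [-0.707, 0.0, -0.707]]
contact_force: [0.1, 1.3, 0.1]
opening: 0.422
t 6.1333 pos [0.4692 0.2356 0.0207] q [ 33.4  28.  110.2 -46.6  67.7  46.8] F [0.1 1.3 0.1]
shift tool cm [-19.75  -0.46  20.12] rotvec tool [ 0.   -0.02 -0.02]
```

View pics/p3.png

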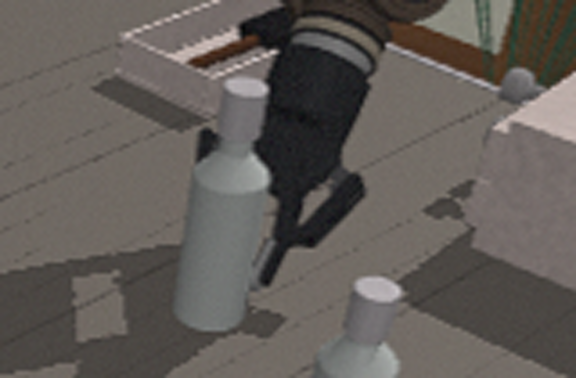

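```bash
python3 -m jog '{"claw":[3.6,3.6,3.6,3.6,3.6,3.6,3.6,3.6,3.6,3.6],"xyz":[[-0.2,0,0.2],[-0.3,0,0.3],[-0.4,-0.01,0.4],[-0.4,-0.01,0.4],[-0.4,-0.01,0.4],[-0.4,-0.01,0.4],[-0.4,-0.01,0.4],[-0.4,-0.01,0.4],[-0.4,-0.01,0.4],[-0.4,-0.01,0.4]],"rotation":[[0,0,0],[0,0,0],[0,0,0],[0,0,0],[0,0,0],[0,0,0],[0,0,0],[0,0,0],[0,0,0],[0,0,0]]}'
python3 -m jog '{"claw":[3.6,3.6,3.6,3.6,3.6,3.6,3.6,3.6,3.6,3.6],"xyz":[[-0.4,-0.01,0.4],[-0.4,-0.01,0.4],[-0.4,-0.01,0.4],[-0.4,-0.01,0.4],[-0.4,-0.01,0.4],[-0.4,-0.01,0.4],[-0.4,-0.01,0.4],[-0.4,-0.01,0.4],[-0.3,0,0.3],[-0.2,0,0.2]],"rotation":[[0,0,0],[0,0,0],[0,0,0],[0,0,0],[0,0,0],[0,0,0],[0,0,0],[0,0,0],[0,0,0],[0,0,0]]}'
python3 - <<'E'
from h import *
todo([.5386,-.0377,.018],45)
s=snap('scene','s4.png');t=snap('top','t4.png')
A=cv2.resize(t['frame'][150:300,150:390],None,fx=2.4,fy=2.4,interpolation=cv2.INTER_CUBIC)
B=cv2.resize(s['frame'][70:225,270:510],None,fx=2.4,fy=2.4,interpolation=cv2.INTER_CUBIC)[:235]
B=cv2.resize(s['frame'][100:200,270:510],None,fx=2.4,fy=2.4,interpolation=cv2.INTER_CUBIC)
B=cv2.resize(s['frame'][75:175+50,270:510],None,fx=2.4,fy=1*2.4,interpolation=cv2.INTER_CUBIC)
v=np.hstack([A,B[:360]])if 0 else np.vstack([A[:230],B]); cv2.imwrite('pics/p4.png',v[:600,:,::-1])
E
```

```text
t: 7.07
ee_pos: [0.482, 0.1844, 0.0207]
tcp_rot: [[-0.185, 0.965, 0.185], [0.682, 0.261, -0.683], [-0.707, -0.0, -0.707]]
contact_force: [0.7, 1.5, -0.6]
opening: 0.424
t: 7.9
ee_pos: [0.4949, 0.1337, 0.0207]
tcp_rot: [[-0.185, 0.965, 0.185], [0.682, 0.261, -0.683], [-0.707, -0.0, -0.707]]
contact_force: [0.6, 1.7, -0.4]
opening: 0.422
t 7.9 pos [0.4949 0.1337 0.0207] q [ 22.8  24.1 116.2 -53.2  61.1  43.6] F [ 0.6  1.7 -0.4]
shift tool cm [-12.31  -0.26  12.7 ] rotvec tool [-0.05  0.01 -0.03]
```

View pics/p4.png

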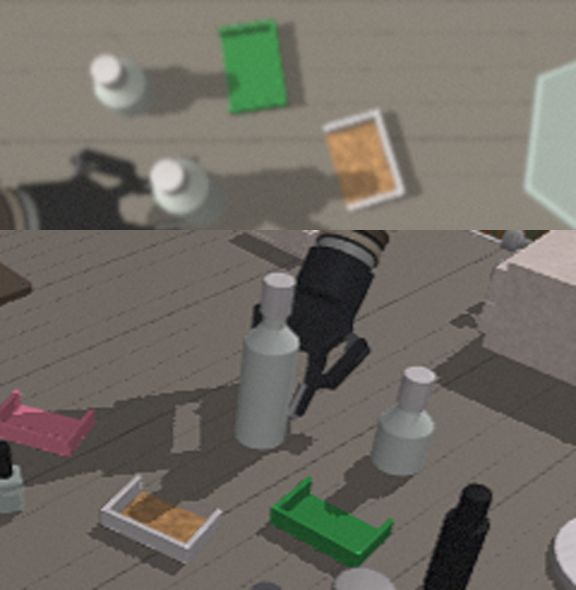

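```bash
python3 - <<'E'
from h import *
e=ctrl.observe()['ee_pos']
for n,uv,o in(('top',(220,223.7),(.5442,-.0694)),('scene',(385.8,95.3),(.5518,-.0694))):
    b=onplane(load(n),uv,.18)[:2]; r=b-o; print(n,b,'bay x,y mm',r@Y[:2]*1e3,-r@P[:2]*1e3,'ahead of tcp',(b-e[:2])@P[:2]*1e3,'lat',(b-e[:2])@Y[:2]*1e3)
E
```

```text
top [0.50138268 0.10223965] bay x,y mm 3.68264203812195 176.8613252821969 ahead of tcp 32.056915372389085 lat -1.9385809167500085
scene [0.50487256 0.10408816] bay x,y mm 0.20096298950224548 179.72279905956697 ahead of tcp 31.18807935268957 lat 1.9138653926197866
```

```bash
python3 -m jog '{"claw":[3.6,3.6,3.6,3.6,3.6,3.6,3.6,3.6,3.6,3.6],"xyz":[[-0.2,0,0.2],[-0.3,0,0.3],[-0.4,-0.02,0.4],[-0.4,-0.02,0.4],[-0.4,-0.02,0.4],[-0.4,-0.02,0.4],[-0.4,-0.02,0.4],[-0.4,-0.02,0.4],[-0.4,-0.02,0.4],[-0.4,-0.02,0.4]],"rotation":[[0,0,0],[0,0,0],[0,0,0],[0,0,0],[0,0,0],[0,0,0],[0,0,0],[0,0,0],[0,0,0],[0,0,0]]}'
python3 -m jog '{"claw":[3.6,3.6,3.6,3.6,3.6,3.6,3.6,3.6,3.6,3.6],"xyz":[[-0.4,-0.01,0.4],[-0.4,-0.01,0.4],[-0.4,-0.01,0.4],[-0.4,-0.01,0.4],[-0.4,-0.01,0.4],[-0.4,-0.01,0.4],[-0.4,-0.01,0.4],[-0.3,0,0.3],[-0.3,0,0.3],[-0.2,0,0.2]],"rotation":[[0,0,0],[0,0,0],[0,0,0],[0,0,0],[0,0,0],[0,0,0],[0,0,0],[0,0,0],[0,0,0],[0,0,0]]}'
python3 -m jog '{"claw":[3.6,3.6,3.6,3.6,3.6,3.6,3.6,3.6,3.6,3.6],"xyz":[[-0.2,0,0.2],[-0.3,0,0.3],[-0.3,0,0.3],[-0.3,0,0.3],[-0.3,0,0.3],[-0.3,0,0.3],[-0.3,0,0.3],[-0.2,0,0.2],[-0.2,0,0.2],[-0.1,0,0.1]],"rotation":[[0,0,0],[0,0,0],[0,0,0],[0,0,0],[0,0,0],[0,0,0],[0,0,0],[0,0,0],[0,0,0],[0,0,0]]}'
python3 - <<'E'
from h import *
todo([.5386,-.0377,.018],45)
s=snap('scene','s5.png');t=snap('top','t5.png')
A=cv2.resize(t['frame'][170:260,210:370],None,fx=3.6,fy=3.6,interpolation=cv2.INTER_CUBIC)
B=cv2.resize(s['frame'][145:220,270:430],None,fx=3.6,fy=3.6,interpolation=cv2.INTER_CUBIC)
cv2.imwrite('pics/p5.png',np.vstack([A,cv2.resize(s['frame'][145-40:220,270:430],None,fx=2.35,fy=2.35,interpolation=cv2.INTER_CUBIC)if 0 else B])[:,:,::-1])
E
```

```text
t: 8.83
ee_pos: [0.507, 0.0828, 0.0207]
tcp_rot: [[-0.185, 0.965, 0.185], [0.682, 0.261, -0.683], [-0.707, -0.0, -0.707]]
contact_force: [0.0, 1.4, 1.0]
opening: 0.426
t: 9.67
ee_pos: [0.5197, 0.0336, 0.0207]
tcp_rot: [[-0.185, 0.965, 0.185], [0.682, 0.261, -0.683], [-0.707, -0.0, -0.707]]
contact_force: [0.0, 2.7, 0.3]
opening: 0.422
t: 10.5
ee_pos: [0.5289, -0.0004, 0.0207]
tcp_rot: [[-0.185, 0.965, 0.185], [0.683, 0.261, -0.683], [-0.707, -0.0, -0.707]]
contact_force: [-0.7, 2.0, 1.0]
opening: 0.425
t 10.5 pos [ 5.289e-01 -4.000e-04  2.070e-02] q [  7.4  21.4 120.2 -62.5  52.1  38.8] F [-0.7  2.   1. ]
shift tool cm [-2.53 -0.04  2.91] rotvec tool [-0.04 -0.   -0.04]
```

View pics/p5.png

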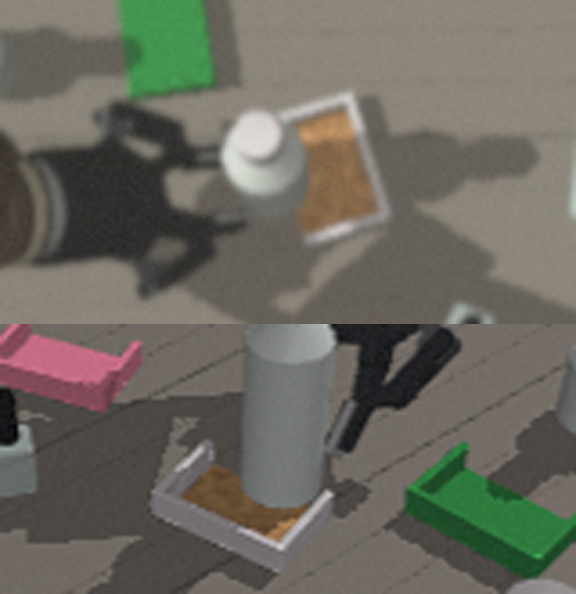

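```bash
python3 -m jog '{"claw":[3.6,3.6,3.6,3.6,3.6,3.6,3.6,3.6,3.6,3.6],"xyz":[[-0.2,0,0.2],[-0.3,0,0.3],[-0.3,0,0.3],[-0.3,0,0.3],[-0.3,0,0.3],[-0.2,0,0.2],[-0.2,0,0.2],[-0.1,0,0.1],[-0.1,0,0.1],[-0.1,0,0.1]],"rotation":[[0,0,0],[0,0,0],[0,0,0],[0,0,0],[0,0,0],[0,0,0],[0,0,0],[0,0,0],[0,0,0],[0,0,0]]}'
python3 -m jog '{"claw":[3.6,3.6,3.6,3.6,3.6,3.6,3.6,3.6,3.6,3.6],"xyz":[[-0.07,0,0.07],[-0.07,0,0.07],[-0.07,0,0.07],[-0.07,0,0.07],[-0.07,0,0.07],[-0.07,0,0.07],[0,0,0],[0,0,0],[0,0,0],[0,0,0]],"rotation":[[0,0,0],[0,0,0],[0,0,0],[0,0,0],[0,0,0],[0,0,0],[0,0,0],[0,0,0],[0,0,0],[0,0,0]]}'
python3 - <<'E'
from h import *
s=snap('scene','s6.png');t=snap('top','t6.png')
A=cv2.resize(t['frame'][175:255,230:370],None,fx=4.1,fy=4.1,interpolation=cv2.INTER_CUBIC)
B=cv2.resize(s['frame'][150:215,290:430],None,fx=4.1,fy=4.1,interpolation=cv2.INTER_CUBIC)
cv2.imwrite('pics/p6.png',np.vstack([A,B])[:,:,::-1])
E
```

```text
t: 11.43
ee_pos: [0.5366, -0.0288, 0.0207]
tcp_rot: [[-0.185, 0.965, 0.185], [0.682, 0.262, -0.682], [-0.707, -0.0, -0.707]]
contact_force: [-1.1, 1.8, 0.7]
opening: 0.424
t: 12.27
ee_pos: [0.5382, -0.0345, 0.0207]
tcp_rot: [[-0.185, 0.965, 0.185], [0.682, 0.262, -0.683], [-0.707, -0.0, -0.707]]
contact_force: [-0.4, 0.9, 0.5]
opening: 0.424
```

View pics/p6.png

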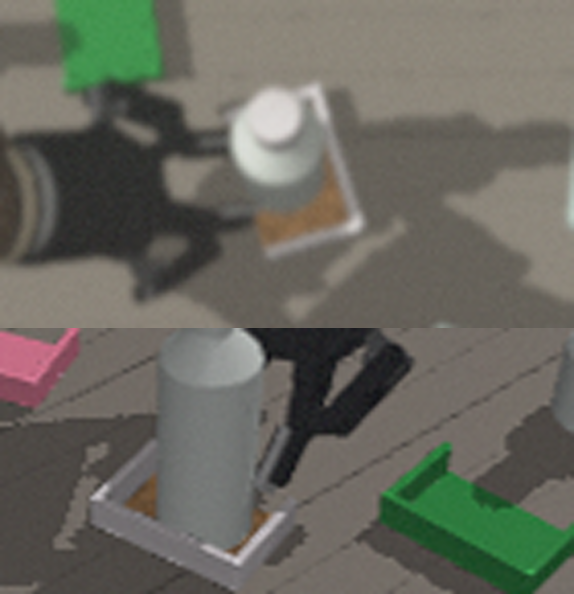

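```bash
python3 -m jog '{"claw":[3.6,3.6,3.6,3.6,3.6,3.6,3.6,3.6,3.6,3.6],"xyz":[[-0.07,0,0.07],[-0.07,0,0.07],[-0.07,0,0.07],[0,0,0],[0,0,0],[0,0,0],[0,0,0],[0,0,0],[0,0,0],[0,0,0]],"rotation":[[0,0,0],[0,0,0],[0,0,0],[0,0,0],[0,0,0],[0,0,0],[0,0,0],[0,0,0],[0,0,0],[0,0,0]]}'
python3 - <<'E'
from h import *
s=snap('scene','s7.png')
e=ctrl.observe()['ee_pos']; o=np.array([.548,-.0694])
print('remaining est mm',(o-e[:2])@P[:2]*1e3-31.6)
E
```

```text
t: 13.2
ee_pos: [0.5389, -0.0373, 0.0207]
tcp_rot: [[-0.185, 0.965, 0.185], [0.682, 0.262, -0.683], [-0.707, -0.0, -0.707]]
contact_force: [0.3, 0.9, 0.5]
opening: 0.422
remaining est mm 1.732286497229218
```

```bash
python3 -m jog '{"claw":[3.6,3.6,3.6,3.6,3.6,3.6,3.6,3.6,3.6,3.6],"xyz":[[-0.05,0,0.05],[-0.05,0,0.05],[-0.05,0,0.05],[0,0,0],[0,0,0],[0,0,0],[0,0,0],[0,0,0],[0,0,0],[0,0,0]],"rotation":[[0,0,0],[0,0,0],[0,0,0],[0,0,0],[0,0,0],[0,0,0],[0,0,0],[0,0,0],[0,0,0],[0,0,0]]}'
```

```text
t: 14.08
ee_pos: [0.5395, -0.0392, 0.0207]
tcp_rot: [[-0.185, 0.965, 0.185], [0.683, 0.262, -0.682], [-0.707, 0.0, -0.707]]
contact_force: [-0.9, 3.0, 0.7]
opening: 0.42
```

```bash
python3 -m jog '{"claw":[3.6,3.6,3.6,3.6,3.6,3.6,3.6,3.6,3.6,3.6],"xyz":[[-0.05,0,0.05],[-0.05,0,0.05],[0,0,0],[0,0,0],[0,0,0],[0,0,0],[0,0,0],[0,0,0],[0,0,0],[0,0,0]],"rotation":[[0,0,0],[0,0,0],[0,0,0],[0,0,0],[0,0,0],[0,0,0],[0,0,0],[0,0,0],[0,0,0],[0,0,0]]}'
```

```text
t: 14.92
ee_pos: [0.5396, -0.0398, 0.0204]
tcp_rot: [[-0.185, 0.965, 0.185], [0.684, 0.262, -0.681], [-0.706, 0.001, -0.708]]
contact_force: [-2.0, 9.3, 2.1]
opening: 0.423
```

```bash
python3 -m jog '{"claw":[3.6,3.6,3.6,3.6,3.6,3.6,3.6,3.6,3.6,3.6],"xyz":[[0.1,0,-0.1],[0.2,0,-0.2],[0.5,0,-0.5],[0.9,0,-0.9],[0.9,0,-0.9],[0.9,0,-0.9],[0.9,0,-0.9],[0.9,0,-0.9],[0.6,0,-0.6],[0.3,0,-0.3]],"rotation":[[0,0,0],[0,0,0],[0,0,0],[0,0,0],[0,0,0],[0,0,0],[0,0,0],[0,0,0],[0,0,0],[0,0,0]]}'
python3 -m jog '{"claw":[3.6,3.6,3.6,3.6,3.6,3.6,3.6,3.6,3.6,3.6],"xyz":[[-0.5,0,-0.5],[-0.9,0,-0.9],[-0.9,0,-0.9],[-0.9,0,-0.9],[-0.9,0,-0.9],[-0.9,0,-0.9],[-0.9,0,-0.9],[-0.5,0,-0.5],[0,0,0],[0,0,0]],"rotation":[[0,0,0],[0,0,0],[0,0,0],[0,0,0],[0,0,0],[0,0,0],[0,0,0],[0,0,0],[0,0,0],[0,0,0]]}'
python3 - <<'E'
from h import *
s=snap('scene','s8.png');t=snap('top','t8.png')
A=cv2.resize(t['frame'][100:270,170:470],None,fx=2,fy=2,interpolation=cv2.INTER_CUBIC)
B=cv2.resize(s['frame'][85:215,250:480],None,fx=600/230,fy=600/230-1e-9*0,interpolation=cv2.INTER_CUBIC)
B=cv2.resize(s['frame'][100:230,200:500],(600,260),interpolation=cv2.INTER_CUBIC)
cv2.imwrite('pics/p8.png',np.vstack([A,B])[:,:,::-1])
E
```

```text
t: 15.75
ee_pos: [0.5167, 0.0447, 0.0207]
tcp_rot: [[-0.186, 0.965, 0.185], [0.682, 0.262, -0.683], [-0.707, -0.0, -0.707]]
contact_force: [0.4, -0.3, 1.1]
opening: 0.419
t: 16.58
ee_pos: [0.5171, 0.0439, 0.1117]
tcp_rot: [[-0.184, 0.965, 0.186], [0.683, 0.261, -0.682], [-0.707, 0.001, -0.707]]
contact_force: [-0.8, -0.1, -0.8]
opening: 0.423
```

View pics/p8.png

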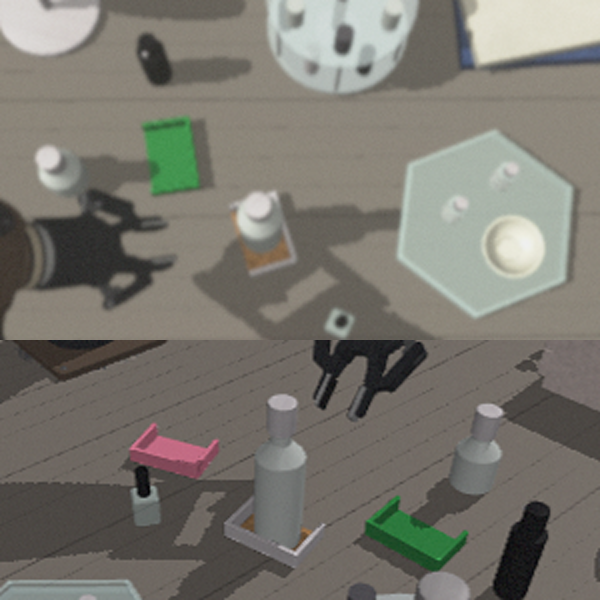

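```bash
python3 - <<'E'
from h import *
for n,uv,o in(('top',(170+258/2,100+206.5/2),(.5442,-.0694)),('scene',(200+283/2,100+(403-340)/2),(.5518,-.0694))):
    r=onplane(load(n),uv,.18)[:2]-o; print(n,'bay x,y mm',r@Y[:2]*1e3,-r@P[:2]*1e3)
print(ctrl.hand_in())
E
```

```text
top bay x,y mm 1.1714485592391675 -0.02293441094862934
scene bay x,y mm 1.0891047893137098 -0.23068412198860902
the job is handed in; nothing more can be done
None
```

The tall frosted bottle now stands upright against the back of the aluminium rail with the cork inlay, and I handed the job in at about 17 s of the 72 s allowed. The green and pink rails nearby are look-alikes, and I left them alone.

- **Push:** I set the fingers 36 mm apart and tilted the tool 45°, so both fingertips met the bottle low on its body. They stayed too close together to grip it. I pushed it about 30 cm along the rail's axis. The force read about 1–3 N while it slid and rose to 9 N when it met the back rail.
- **Finish:** I drew straight back about 9 cm and raised the hand about 9 cm. The force reading there was near zero.
- **Last checks:** Both cameras put the bottle within about 1 mm of the rail's centre line and 0–0.3 mm from its back position. The short bottle is where it was, to within a pixel. The other things look undisturbed in the last pictures, but I did not measure them.
- **Disagreement:** The two cameras differ by about 4–9 mm in absolute x. I judged each camera's result against the rail as seen in that same camera, so the difference largely cancels.

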